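# Roll the loose gilt ball home under the hand bridge

### The arm

A 6-joint arm with a two-finger parallel gripper is mounted at the origin on the work surface. World frame = base frame: x ahead of the robot, y to its left, z up, the work surface at z = 0. Lengths are in m, angles in rad, forces in N, time in s.
With the tool pointing down it reaches from about 0.35 to 0.725 m from the base axis. Payload 6 kg.
Tool frame: the origin (TCP) lies at the very end of the fingers, on their centre line; the grasp point (between the pads) lies env.grasp_offset behind it (env.grasp_offset is the distance from the TCP to the grasp point, in m); z points along the fingers, y is the line along which they close (so a half turn about z gives the same grasp; the last joint's range is limited). The gripper opens to 85 mm and grips with 20 to 120 N. Pads are 22 mm wide; open, the fingers measure 114 mm over their backs; the gripper's body (76 mm by 85 mm) begins 54 mm behind the grasp point. The pads swing forward as they close: fully open they stand 13 mm farther back than shut.
Start: joints at [-0.854, 0.04, 0.085, 0, -1.615, -0.334], TCP at [0.224, -0.557, 0.231] pointing down, gripper open.
Joint ranges: [-2.56, 2.56], [-1.29, 2.01], [-1.08, 1.49], [-3.29, 1.98], [-2.81, -0.18], [-2.99, 2.99]. Speed limits (rad/s): [2.57, 2.57, 3.01, 3.14, 3.14, 3.14].

### API

Orientations are given as a rotation vector (axis times angle).
In Python, from station import env gives the robot as it stands.
- The arm moves only by the tool carry_out, never from a script. Its argument "increments" is text: rows parted by semicolons, each of 6 numbers parted by spaces: the shift along the world's x, y, z scaled (see below), then the turn, a rotation vector about the world's x, y, z scaled (see below). A call has 1 to 10 rows; each row is the pose to reach, as a shift and turn from the pose commanded when the call began, turning the shorter way round; what a row does not reach only later rows make up. The controller multiplies each number of a shift by 500 mm and each number of a turn by 2 pi rad. A row lasts 1/12 s, in which the tool goes at most 41.7 mm and 7.16 degrees, less where a joint would pass 70% of its speed; a pose out of reach is approached as far as the arm can. A call with a number of a shift or a turn outside -1 to 1 is refused whole. A call with a gripper value outside its range is refused whole. "jaw" is the opening, from 0 (shut) to 1 (fully open), set as the call begins (left out, the last holds). The fingers move at their own pace and stop on an object; the grip force is fixed at half the most. Time passes only in rows, so rows that repeat a pose let the fingers close. It gives the time, the measured TCP pose, the force, the opening and the grip force at its end, in the units of the state.
- env.get_obs(): the state, without advancing time (a new reading comes with each control period).
- env.capture(name): name is "scene" or "top" or "wrist"; returns the picture (420x560x3 uint8, blue, green, red); there is no depth.
- env.camera_params(name): a dict with "fx", "fy", "cx", "cy" (pixels), "D" ([k1, k2, p1, p2, k3] as OpenCV has them; the pictures are not rectified), "T" (4x4, takes a point from camera to world coordinates). Camera axes: x right, y up, looking along -z (the intrinsics and any distortion apply to the point x, -y, -z); pixel columns grow to the right and rows downward; lengths in m; the calibration is good to about 2 mm. A picture is of the moment at which its call begins: read the wrist's pose just before it. camera_params takes no time and is no camera call; for the wrist camera it gives the pose at the moment of the call.
- env.finish_job(): hands the job in; it is judged then, once.
Trained networks look in the newest picture that a camera, given by its name, has taken for a name from the list of things; names that differ only in an ending like _2 or _b are one class to them, and where a whole thing is asked for, a point or a joint stands for the part that bears it (a point fixed in the world has none). Each returns a list of dicts, best first, with "score" (0 to 1); they miss things now and then, are a little off and sometimes report something else, mostly with a low value. They report only what shows in the picture. A call takes as long as a camera call. They do not tell look-alikes from the thing itself.
- env.spot_in(camera, name): "location" ([row, column] in pixels, amid what is visible of it).
- env.cut_out(camera, name): "region" (420x560 bool, what is visible of it) and "location" ([row, column] in pixels, amid what is visible of it).
The state is a dict: "t": time; "joint_positions": joint angles; "qd": joint speeds; "effort": joint torques, N m; "position": TCP position; "tcp_rot": TCP orientation; "force": force on the tool from outside, world axes, zero at the start; "moment": the same for the moment, N m; "opening": opening from 0.0 (shut) to 1.0 (fully open); "grasp_force": force on a finger pad.
Only numpy, scipy, OpenCV 4.12 (cv2) and the standard library are available. Lean on these libraries where they do the work, as an engineer would, in place of code of your own. Each camera call takes 0.05 s, during which the arm holds its last target. There are 200 camera calls.

### The job

One of the three gilt balls of this carved coat of arms has come off and lies loose on the panel's field. Roll it gently across the field, under the hand bridge and over the raised bead into the empty socket, so that it sits fully home: the leaf is fresh, so never pick the ball up, shove it hard or let it run away. Leave the two seated balls, the bridge and everything else where they are.

Things in the scene. Friction and masses are not known exactly. Their poses are not given: they have to be found in the camera images.
- ball_center (a point): the loose gilt ball: wood, 96 mm in diameter, 0.2 to 0.3 kg, burnished (slick). This point is its centre, 88 mm above the table while it rolls on the panel, 80 mm when home in the socket. It rolls with a slight drag: let go at 60 mm/s it runs on 5 to 10 mm. Two fingertips parted 45 to 65 mm cradle it from behind; over the bead the narrower is better. It starts at panel x -100 to -60 mm, y -70 to 70 mm
- socket_rim (a point): the empty socket in the panel, white floor, 64 mm wide, 14 mm deep: centre of its mouth, 40 mm above the table, level with the field. Round it a gilt bead, 68 mm in diameter (mid-line), stands 4 mm above the field. The ball must be pushed over it (about 3 N), then drops 12 mm and rests on the bead, central. Pushed on when home it climbs out on the far side
- panel: carved heraldic panel lying on the table, fixed, 420 mm (its x) by 430 mm (y); origin at the centre of its underside, x away from the robot, z up. Its flat field, 40 mm above the table, is framed by a gilt moulding 18 mm wide that stands 14 mm above it. Three equal sockets lie in a row at panel x = 100 mm, y = +120, 0 and -120 mm; which one is empty varies
- ball_a_center (a point): one of the two seated gilt balls, 96 mm in diameter, loose in its socket; its centre. To be left alone
- ball_b_center (a point): the other seated gilt ball, 96 mm in diameter, loose in its socket; its centre. To be left alone
- bridge_edge (a point): the hand bridge, a loose wooden arm rest (1.5 kg) straddling the panel over the sockets: board 570 mm across, 140 mm deep, 22 mm thick, on ends 258 mm either side of its middle. This point: middle of the board's lower edge towards the robot, 215 mm above the table, about 90 mm before the row of sockets. An upright tool cannot follow the ball beneath it: lean it back 30 to 50 degrees, tips leading
- brush: brush, 200 mm long, lying on the bridge; origin under its middle. To be left alone
- cork: cork sanding block, 30 x 70 x 24 mm, on the field beyond the sockets; origin at the centre of its underside. To be left alone
- star: loose carved blue star, 136 mm across, on the table to the right; origin at the centre of its underside. To be left alone
- varnish: varnish can, 76 mm in diameter and 120 mm high, on the table to the right; origin at the centre of its underside. To be left alone
- mallet: wooden carver's mallet, lying on the table to the left, head 85 mm, handle 190 mm; origin under its head. To be left alone
Mind the look-alikes: they are no part of the job. Leave any green or purple look-alike of the part that bears ball_center alone.

How it is judged:
At the end, for the whole second after the job is handed in: the loose ball rests in the socket that was empty, its centre within 8 mm of the socket's centre line and 74 to 84 mm above the table (80 when fully home), at rest (horizontal distance between ball_center and socket_rim below 0.008 m and height (world z) of ball_center between 0.074 and 0.084 m and linear speed of ball below 0.02 m/s); the robot touches nothing.
It fails at once if the ball is lifted off the field (its centre more than 115 mm above the table; 92 mm on top of the bead) (height (world z) of ball_center above 0.115 m).
It fails at once if the ball runs away: faster than 0.2 m/s outside the socket and its bead (linear speed of ball above 0.2 m/s and horizontal distance between ball_center and socket_rim above 0.05 m).
It fails at once if the fingers press on the fresh leaf with more than 20 N (contact force between the fingers and ball above 20 N).
It fails at once if a seated ball is moved by more than 10 mm, or the bridge by more than 15 mm (distance of any of ball_a_center, ball_b_center from where it was at the start of the episode above 0.01 m or distance of bridge_edge from where it was at the start of the episode above 0.015 m).
It fails at once if a bystander is moved by more than 25 mm (distance of any of brush, cork, star, varnish, mallet from where it was at the start of the episode above 0.025 m).
It also fails if it takes over 72 s, if anything falls off the work surface, if the arm or the gripper's body presses on something with over 40 N, if the wrist force passes 120 N, or if a joint passes its speed limit or range.

## Working session

There is one attempt and no reset: what is moved stays moved. The work goes in short steps, Python scripts to look and compute and a tool call to move; the robot and the scene stay as the last step left them, time stands still between calls to the robot, and variables do not carry over. Pictures are saved under pics/ and viewed, at most 10 in all, crops included, and the job is handed in when it is done.

Besides the shell and the picture viewer there is one more tool, called after ">>>" by a JSON object that holds its "name" and its "arguments". carry_out: Moves the arm, as the interface text tells. Its arguments: {"type":"object","properties":{"increments":{"type":"string"},"jaw":{"type":"number"}},"required":["increments"]}

```bash
mkdir -p pics; ls; cat > h.py <<'E'
import numpy as np, cv2
from station import env
from scipy.spatial.transform import Rotation as R
def ray(cam,rc):
    p=env.camera_params(cam);K=np.array([[p['fx'],0,p['cx']],[0,p['fy'],p['cy']],[0,0,1]])
    u=cv2.undistortPoints(np.array([[[rc[1],rc[0]]]],float),K,np.array(p['D'],float))[0,0]
    T=np.array(p['T']);d=T[:3,:3]@np.array([u[0],-u[1],-1]);return T[:3,3],d
def atz(cam,rc,z):
    o,d=ray(cam,rc);return o+d*(z-o[2])/d[2]
def proj(cam,X):
    p=env.camera_params(cam);K=np.array([[p['fx'],0,p['cx']],[0,p['fy'],p['cy']],[0,0,1]])
    T=np.array(p['T']);c=(np.array(X)-T[:3,3])@T[:3,:3];c=c*[1,-1,-1]
    return cv2.projectPoints(c.reshape(-1,1,3),np.zeros(3),np.zeros(3),K,np.array(p['D'],float))[0][:,0]
E
python3 - <<'E'
from h import *
o=env.get_obs();print(o)
print(env.grasp_offset)
a=env.capture('scene');b=env.capture('top')
cv2.imwrite('pics/s.png',a);cv2.imwrite('pics/t.png',b)
for cam in('scene','top'):
  print(cam,env.camera_params(cam)['T'])
  for n,z in(('ball_center',.088),('socket_rim',.04),('panel',.04),('bridge_edge',.215),('ball_a_center',.08),('cork',.052)):
    for d in env.spot_in(cam,n)[:4]: print(cam,n,round(d['score'],2),np.round(d['location']),atz(cam,d['location'],z).round(3))
E
```

```text
pics
{'t': 0.0, 'joint_positions': array([-8.54292796e-01,  4.08055494e-02,  8.38079463e-02, -5.02776285e-04,
       -1.61549398e+00, -3.33739545e-01]), 'qd': array([ 0.00095739,  0.00155159, -0.00084178,  0.00048032,  0.00083482,
        0.00105259]), 'effort': array([-7.12908586e-04, -3.68199456e+01,  3.47411978e+01,  6.93221301e+00,
       -5.46795112e-03, -7.37503456e-06]), 'position': array([ 0.22407835, -0.5562294 ,  0.23027316]), 'tcp_rot': array([ 5.97535453e-01, -3.08381899e+00, -2.69929869e-03]), 'force': array([ 0.10078903, -0.13387039,  0.27472457]), 'moment': array([-0.03418634, -0.01622142, -0.01367081]), 'grasp_force': 0.0, 'opening': 0.9989642667124361}
0.0187
scene [[ 0.15597999 -0.55203351  0.81910271  1.42847586]
 [ 0.98775261  0.0839177  -0.13153938 -0.1950743 ]
 [ 0.00387693  0.82958834  0.55836202  0.79939843]
 [ 0.          0.          0.          1.        ]]
scene ball_center 0.7 [246. 419.] [0.618 0.306 0.088]
scene ball_center 0.59 [192. 355.] [0.314 0.21  0.088]
scene ball_center 0.56 [204. 186.] [ 0.304 -0.349  0.088]
scene socket_rim 0.63 [287. 250.] [ 0
[... 286 characters left out ...]
0.052]
scene cork 0.59 [269. 140.] [ 0.558 -0.466  0.052]
top [[ 2.71503693e-02  9.78328181e-01 -2.05272571e-01  1.28027413e-01]
 [-9.99630982e-01  2.67506216e-02 -4.72280993e-03 -3.50490444e-02]
 [ 8.70710835e-04  2.05325048e-01  9.78693449e-01  1.87603733e+00]
 [ 0.00000000e+00  0.00000000e+00  0.00000000e+00  1.00000000e+00]]
top ball_center 0.94 [275. 198.] [0.274 0.225 0.088]
top ball_center 0.93 [222. 186.] [0.452 0.273 0.088]
top ball_center 0.66 [221. 296.] [ 0.467 -0.097  0.088]
top ball_center 0.66 [188. 173.] [0.567 0.325 0.088]
top panel 0.59 [223. 281.] [ 0.465 -0.047  0.04 ]
top bridge_edge 0.57 [160. 289.] [ 0.64  -0.068  0.215]
top cork 0.69 [196. 402.] [ 0.57  -0.468  0.052]
```

View pics/s.png

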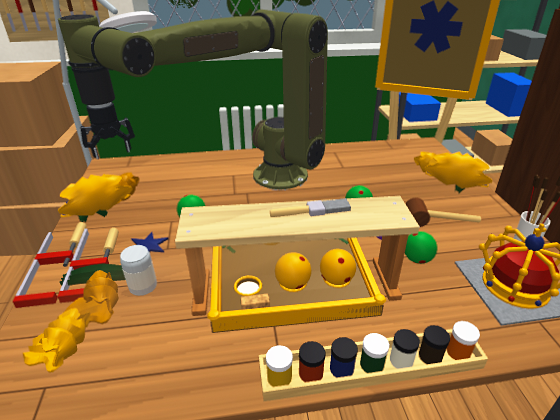

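View pics/t.png

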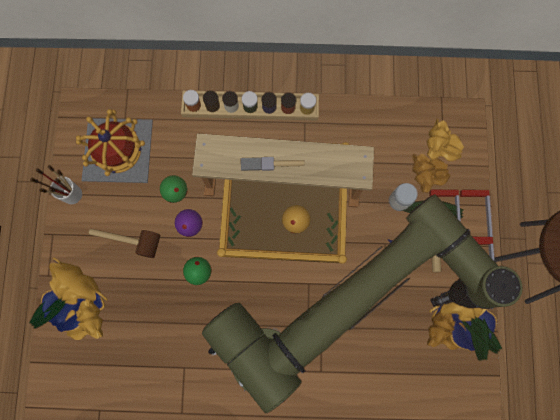

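The scene view shows the empty socket (white floor) near row 287, col 247, with seated balls at about (270, 293) and (267, 338). The top view shows the loose gilt ball at (220, 296). The green and purple balls are look-alikes.

```bash
python3 - <<'E'
from h import *
a=env.capture('scene');b=env.capture('top')
for nm,im in(('scene',a),('top',b)):
    n={'scene':'ball_a_center','top':'ball_center'}[nm]
    for d in env.cut_out(nm,n)[:5]:
        m=d['region'].astype(np.uint8);ys,xs=np.nonzero(m)
        (cx,cy),r=cv2.minEnclosingCircle(np.c_[xs,ys].astype(np.float32))
        hsv=cv2.cvtColor(im,cv2.COLOR_BGR2HSV)[m>0].mean(0)
        print(nm,round(d['score'],2),np.array(d['location']).round(1),m.sum(),(cy,cx,r),hsv.round(),'box',ys.min(),ys.max(),xs.min(),xs.max(),atz(nm,(cy,cx),.08).round(4),atz(nm,(cy,cx),.088).round(4))
for d in env.cut_out('scene','socket_rim')[:2]:
    ys,xs=np.nonzero(d['region']);print('sock',d['score'],ys.min(),ys.max(),xs.min(),xs.max())
h=cv2.cvtColor(a,cv2.COLOR_BGR2HSV)
w=((h[...,1]<60)&(h[...,2]>150)).astype(np.uint8);w[:275]=0;w[300:]=0;w[:,:230]=0;w[:,265:]=0
ys,xs=np.nonzero(w);print('white',ys.min(),ys.max(),xs.min(),xs.max(),ys.mean(),xs.mean())
A=cv2.resize(a[235:335,190:390],(800,400),interpolation=cv2.INTER_CUBIC)
B=cv2.resize(b[125:270,190:380],(786,600)[:2],interpolation=cv2.INTER_CUBIC)
cv2.imwrite('pics/A.png',A);cv2.imwrite('pics/B.png',B)
E
```

```text
scene 0.74 [267.1 342.1] 1019 (266.2796630859375, 338.1271057128906, 18.33390998840332) [ 22. 249. 196.] box 249 284 321 355 [0.6573 0.0624 0.08  ] [0.6659 0.0595 0.088 ]
scene 0.36 [210.2 316.6] 932 (209.0, 310.0, 40.31138610839844) [ 68.  60. 176.] box 197 216 270 350 [0.3784 0.0431 0.08  ] [0.39   0.0404 0.088 ]
top 0.96 [186.3 174.4] 610 (188.41891479492188, 172.5270233154297, 14.230610847473145) [ 55. 124.  96.] box 175 202 159 186 [0.5695 0.3293 0.08  ] [0.5675 0.3277 0.088 ]
top 0.92 [272.4 195.4] 609 (269.0563049316406, 196.39404296875, 14.721321105957031) [ 60. 141.  97.] box 257 283 183 210 [0.2948 0.2313 0.08  ] [0.2941 0.2301 0.088 ]
top 0.71 [220.8 188.8] 637 (222.33999633789062, 188.33999633789062, 14.524264335632324) [131. 135.  99.] box 209 236 175 202 [0.4524 0.2676 0.08  ] [0.451  0.2662 0.088 ]
top 0.58 [222.8 296.7] 627 (218.1886749267578, 295.7924499511719, 14.492894172668457) [ 18. 160. 138.] box 205 231 282 310 [ 0.4768 -0.0969  0.08  ] [ 0.4752 -0.0966  0.088 ]
sock 0.45 282 292 237 258
white 282 293 237 258 287.1937172774869 247.57068062827224
```

View pics/A.png

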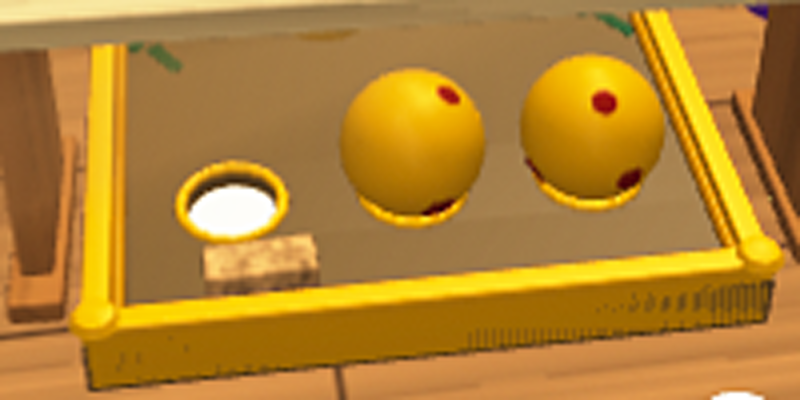

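View pics/B.png

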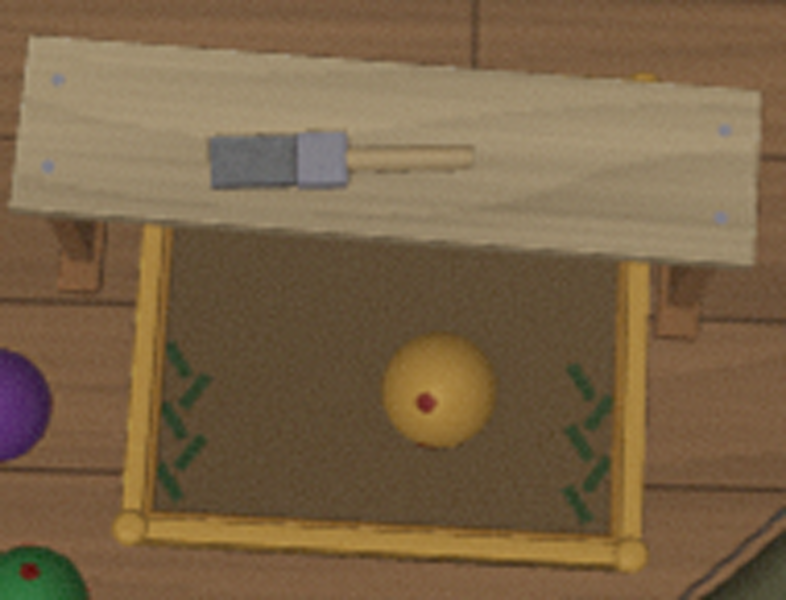

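The zoomed scene view shows the empty socket's bead centred near row 284.7, col 247.6. The frame knobs are at about (313.9, 213.4) and (297.1, 379.1) there, and at (251.8, 221.1) and (258.3, 341.9) in the top view.

```bash
python3 - <<'E'
from h import *
from scipy.optimize import least_squares
zk=.058
K=[('top',(251.8,221.1),(-.201,.206,zk)),('top',(258.3,341.9),(-.201,-.206,zk)),('scene',(313.9,213.4),(.201,-.206,zk)),('scene',(297.1,379.1),(.201,.206,zk)),
('scene',(284.7,247.6),(.1,-.12,.042)),('scene',(266.3,338.1),(.1,.12,.08)),('scene',(33.5/1+235-.4,190+412.5/4-.4),(.1,0,.08))]
def W(q,m): c,s=np.cos(q[2]),np.sin(q[2]);return np.array([q[0]+c*m[0]-s*m[1],q[1]+s*m[0]+c*m[1],m[2]])
def f(q): return np.concatenate([proj(c,W(q,m))[0][::-1]-rc for c,rc,m in K])
r=least_squares(f,[.55,-.05,0],loss='soft_l1');q=r.x
print(q,f(q).reshape(-1,2).round(1))
s=W(q,(.1,-.12,.04));print('socket',s,'direct',atz('scene',(284.7,247.6),.042))
b=atz('top',(218.6,295.9),.088);c,sn=np.cos(q[2]),np.sin(q[2]);d=b-s
print('ball',b,'panel',np.array([[c,sn],[-sn,c]])@(b[:2]-q[:2]))
print('dir',np.degrees(np.arctan2(d[1],d[0]))-180,np.hypot(*d[:2]))
# bridge edge: ends of lower front edge in crop B
for p in((10,210),(752,265)): print('bridge',atz('top',((p[1]+.5)/4.137-.5+125,(p[0]+.5)/4.137-.5+190),.215))
E
```

```text
[ 0.55367519 -0.05642165 -0.02500889] [[-0.  -0.2]
 [-0.2  0.2]
 [-1.  -0.2]
 [-0.4  0.7]
 [ 0.1 -0. ]
 [-0.1 -0.5]
 [ 2.   0. ]]
socket [ 0.65064316 -0.17888475  0.04      ] direct [ 0.65041333 -0.17885358  0.042     ]
ball [ 0.47379943 -0.09697307  0.088     ] panel [-0.07883673 -0.04253614]
dir -24.852948682045877 0.19489285999770772
bridge [0.58089387 0.24224529 0.215     ]
bridge [ 0.55277403 -0.33112154  0.215     ]
```

```bash
cat >> h.py <<'E'
AZ=np.radians(-24.85); D=np.array([np.cos(AZ),np.sin(AZ),0])
def plan(p,lean,az=AZ):
    o=env.get_obs();R0=R.from_rotvec(o['tcp_rot']);t=np.radians(lean)
    d=np.array([np.cos(az),np.sin(az),0])
    z=np.sin(t)*d-np.cos(t)*np.array([0,0,1]);y=np.array([-d[1],d[0],0])
    c=[]
    for s in(1,-1):
        M=R.from_matrix(np.c_[np.cross(s*y,z),s*y,z]);c.append((M*R0.inv()).as_rotvec())
    v=c[0] if s and R0.as_matrix()[:,1]@y>0 else c[1]
    print('t',round(o['t'],2),'tcp',o['position'].round(4),'z',R0.as_matrix()[:,2].round(3),'y',R0.as_matrix()[:,1].round(3),'q',o['joint_positions'].round(2),'F',o['force'].round(1),'op',round(o['opening'],3))
    print('shift',((np.array(p)-o['position'])/.5).round(4),'turn',(v/2/np.pi).round(4),'deg',np.degrees(np.linalg.norm(v)).round(1))
E
python3 -c "
from h import *
plan([.407,-.066,.2],15)"
```

```text
t 0.95 tcp [ 0.2241 -0.5565  0.2313] z [-0.  0. -1.] y [-0.374  0.928  0.   ] q [-0.85  0.04  0.08 -0.   -1.62 -0.33] F [-0.4 -0.2  0.1] op 0.998
shift [ 0.3657  0.9811 -0.0626] turn [-0.0011 -0.0428 -0.1292] deg 49.0
```

>>> {"name": "carry_out", "arguments": {"increments": "0.04 0.1 0 0 0 0;0.08 0.2 0 0 0 -0.015;0.12 0.28 0 0 0 -0.03;0.15 0.36 0 0 0 -0.045;0.18 0.44 0 0 0 -0.06;0.2 0.52 0 0 -0.01 -0.075;0.23 0.6 0 0 -0.02 -0.09;0.26 0.68 -0.01 0 -0.03 -0.105;0.29 0.75 -0.02 0 -0.04 -0.12;0.32 0.82 -0.03 0 -0.043 -0.129", "jaw": 0.6}}

```text
t: 1.78
position: [0.3589, -0.2087, 0.225]
tcp_rot: [0.577, 2.837, -0.071]
force: [0.7, 0.5, 0.7]
opening: 0.603
grasp_force: 0.0
```

```bash
python3 -c "
from h import *
plan([.407,-.066,.2],30)"
```

```text
t 1.78 tcp [ 0.3589 -0.2087  0.225 ] z [ 0.228 -0.096 -0.969] y [0.39  0.921 0.001] q [ 0.07 -0.75 -0.58  0.11 -1.52 -2.04] F [0.7 0.5 0.7] op 0.603
shift [ 0.0961  0.2853 -0.05  ] turn [-0.0178 -0.0397 -0.0052] deg 15.8
```

>>> {"name": "carry_out", "arguments": {"increments": "0.02 0.07 -0.01 -0.005 -0.01 -0.001;0.05 0.14 -0.02 -0.01 -0.02 -0.003;0.075 0.21 -0.035 -0.014 -0.03 -0.004;0.096 0.285 -0.05 -0.018 -0.04 -0.005;0.096 0.285 -0.05 -0.018 -0.04 -0.005;0.096 0.285 -0.05 -0.018 -0.04 -0.005"}}

```text
t: 2.28
position: [0.4077, -0.0604, 0.1965]
tcp_rot: [0.54, 2.572, -0.151]
force: [-0.4, -0.3, 0.1]
opening: 0.598
grasp_force: 0.0
```

```bash
python3 - <<'E'
from h import *
plan([.402,-.064,.084],30)
i=env.capture('scene');cv2.imwrite('pics/s2.png',i)
b=env.capture('top')
for d in env.cut_out('top','ball_center')[:5]:
    m=d['region'].astype(np.uint8);ys,xs=np.nonzero(m);print(d['location'],ys.min(),ys.max(),xs.min(),xs.max())
i=env.capture('wrist');cv2.imwrite('pics/w.png',i)
print(proj('wrist',[[.474,-.097,.088]]))
E
```

```text
t 2.28 tcp [ 0.4077 -0.0604  0.1965] z [ 0.454 -0.205 -0.867] y [ 0.404  0.915 -0.005] q [ 0.81 -1.09 -0.97  0.49 -1.51 -2.78] F [-0.4 -0.3  0.1] op 0.598
shift [-0.0113 -0.0071 -0.225 ] turn [ 0.0006 -0.0006 -0.0029] deg 1.1
[186.9, 174.1] 175 202 160 186
[280.3, 367.4] 270 297 352 380
[223.7, 188.9] 209 235 175 202
[219.3, 295.4] 205 233 282 310
[[280.88191795 208.34835652]]
```

View pics/w.png

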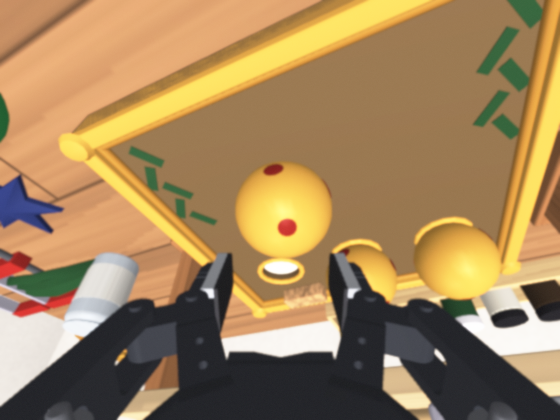

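The wrist view shows the ball at (209, 283), as predicted, with the empty socket at (268, 281) midway between the fingers. So the push line is aligned. I'll descend behind the ball with less lean.

>>> {"name": "carry_out", "arguments": {"increments": "0.003 -0.01 -0.02 0.004 0.009 0;0.007 -0.016 -0.06 0.008 0.018 0;0.01 -0.017 -0.1 0.012 0.025 0;0.01 -0.017 -0.14 0.012 0.025 0;0.01 -0.017 -0.18 0.012 0.025 0;0.01 -0.017 -0.21 0.012 0.025 0;0.01 -0.017 -0.225 0.012 0.025 0;0.01 -0.017 -0.225 0.012 0.025 0;0.01 -0.017 -0.225 0.012 0.025 0"}}

```text
t: 3.23
position: [0.4118, -0.077, 0.0876]
tcp_rot: [0.599, 2.736, -0.107]
force: [0.7, 0.3, 0.5]
opening: 0.598
grasp_force: 0.0
```

```bash
python3 - <<'E'
from h import *
plan(np.array([.4738,-.097,.084])-.050*D,20)
E
```

```text
t 3.23 tcp [ 0.4118 -0.077   0.0876] z [ 0.308 -0.143 -0.94 ] y [ 0.418  0.908 -0.001] q [ 0.57 -0.9  -0.98  0.3  -1.3  -2.63] F [0.7 0.3 0.5] op 0.598
shift [ 0.0332  0.002  -0.0073] turn [ 0.0001 -0.0004 -0.0004] deg 0.2
```

>>> {"name": "carry_out", "arguments": {"increments": "0 0.008 -0.004 0 0 0;0.004 0.013 -0.006 0 0 0;0.004 0.013 -0.006 0 0 0;0.004 0.013 -0.006 0 0 0"}}

```text
t: 3.57
position: [0.414, -0.0689, 0.0841]
tcp_rot: [0.595, 2.737, -0.106]
force: [0.0, -0.5, 0.6]
opening: 0.6
grasp_force: 0.0
```

```bash
python3 - <<'E'
from h import *
plan(np.array([.4738,-.097,.085])-.050*D,20)
E
```

```text
t 3.57 tcp [ 0.414  -0.0689  0.0841] z [ 0.309 -0.142 -0.941] y [ 0.415  0.91  -0.001] q [ 0.59 -0.89 -0.99  0.31 -1.3  -2.65] F [ 0.  -0.5  0.6] op 0.6
shift [ 0.0289 -0.0142  0.0019] turn [ 0.     -0.0004 -0.0009] deg 0.4
```

>>> {"name": "carry_out", "arguments": {"increments": "0.0036 -0.0017 0 0 0 0;0.0073 -0.0034 0.001 0 0 0;0.0109 -0.005 0.001 0 0 0;0.0145 -0.0067 0.002 0 0 0;0.0181 -0.0084 0.002 0 0 0;0.0218 -0.0101 0.002 0 0 0;0.0254 -0.0118 0.002 0 0 0;0.029 -0.0134 0.002 0 0 0;0.0327 -0.0151 0.002 0 0 0;0.0363 -0.0168 0.002 0 0 0"}}

```text
t: 4.4
position: [0.4321, -0.0778, 0.0846]
tcp_rot: [0.596, 2.738, -0.106]
force: [-0.3, -0.6, 0.2]
opening: 0.6
grasp_force: 0.0
```

```bash
cat >> h.py <<'E'
S=np.array([.6505,-.1789])
def look(back,lean,z,save=None):
    o=env.get_obs();e=o['position'][:2]-S
    print('tcp along',round(e@D[:2]*1e3,1),'lat',round((e@[-D[1],D[0]])*1e3,1))
    plan(np.array([*S,z])-back*D,lean)
    for cam,n in(('wrist','ball_center'),('top','ball_center')):
        im=env.capture(cam)
        if save and cam=='wrist': cv2.imwrite('pics/'+save,im)
        for d in env.cut_out(cam,n)[:6]:
            m=d['region'];hm=cv2.cvtColor(im,cv2.COLOR_BGR2HSV)[m].mean(0)
            if not 10<hm[0]<32: continue
            ys,xs=np.nonzero(m)
            if cam=='top':rc=((ys.min()+ys.max())/2,(xs.min()+xs.max())/2)
            else:
                (cx,cy),r=cv2.minEnclosingCircle(np.c_[xs,ys].astype(np.float32));rc=(cy,cx)
            P=atz(cam,rc,.088);q=P[:2]-S
            print(cam,round(d['score'],2),np.round(rc),m.sum(),'at',P.round(4),'along',round(q@D[:2]*1e3,1),'lat',round((q@[-D[1],D[0]])*1e3,1))
E
python3 -c "
from h import *
look(.2,25,.085)"
```

```text
tcp along -240.7 lat -0.0
t 4.4 tcp [ 0.4321 -0.0778  0.0846] z [ 0.308 -0.142 -0.941] y [ 0.416  0.909 -0.002] q [ 0.53 -0.8  -0.94  0.3  -1.24 -2.6 ] F [-0.3 -0.6  0.2] op 0.6
shift [ 0.0739 -0.0341  0.0008] turn [-0.0058 -0.0131 -0.0008] deg 5.2
wrist 0.83 [313. 280.] 10315 at [ 0.4686 -0.0935  0.088 ] along -201.0 lat 1.0
wrist 0.32 [164. 296.] 129080 at [ 0.3771 -0.0443  0.088 ] along -304.7 lat 7.2
top 0.58 [218. 298.] 593 at [ 0.4777 -0.1023  0.088 ] along -189.0 lat -3.1
top 0.46 [170. 282.] 7619 at [ 0.6414 -0.0475  0.088 ] along -63.5 lat 115.4
```

>>> {"name": "carry_out", "arguments": {"increments": "0.0054 -0.0025 0 0 0 0;0.0109 -0.005 0 -0.001 -0.002 0;0.0163 -0.0076 0 -0.0015 -0.004 0;0.0218 -0.0101 0 -0.002 -0.0055 0;0.0272 -0.0126 0 -0.003 -0.007 0;0.0327 -0.0151 0 -0.0035 -0.0085 0;0.0381 -0.0177 0 -0.004 -0.01 0;0.0436 -0.0202 0 -0.005 -0.0115 0;0.049 -0.0227 0 -0.0055 -0.0125 0;0.0544 -0.0252 0 -0.006 -0.0135 0"}}

```text
t: 5.43
position: [0.4593, -0.0904, 0.0846]
tcp_rot: [0.576, 2.647, -0.13]
force: [-0.5, -0.4, 1.0]
opening: 0.599
grasp_force: 0.0
```

```bash
python3 -c "
from h import *
look(.17,32,.085,'w3.png')"
```

```text
tcp along -210.7 lat -0.0
t 5.43 tcp [ 0.4593 -0.0904  0.0846] z [ 0.387 -0.178 -0.905] y [ 0.416  0.909 -0.001] q [ 0.5  -0.79 -0.99  0.39 -1.13 -2.63] F [-0.5 -0.4  1. ] op 0.599
shift [ 0.0738 -0.0341  0.0008] turn [-0.0078 -0.0172 -0.0008] deg 6.8
wrist 0.62 [308. 281.] 11151 at [ 0.4965 -0.1057  0.088 ] along -170.5 lat 1.7
top 0.95 [210. 300.] 603 at [ 0.5057 -0.112   0.088 ] along -159.5 lat -0.1
```

View pics/w3.png

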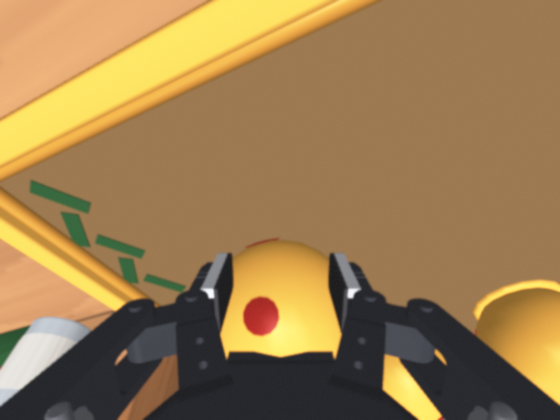

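The wrist view shows the ball (about row 300, col 282) cradled centrally between the fingertips. I'll keep rolling it.

>>> {"name": "carry_out", "arguments": {"increments": "0.0073 -0.0034 0 0 -0.001 0;0.0145 -0.0067 0 -0.001 -0.002 0;0.0218 -0.0101 0 -0.0015 -0.003 0;0.029 -0.0134 0 -0.002 -0.004 0;0.0363 -0.0168 0 -0.0025 -0.005 0;0.0436 -0.0202 0 -0.003 -0.006 0;0.0508 -0.0235 0 -0.0035 -0.0075 0;0.0581 -0.0269 0 -0.004 -0.0085 0;0.0653 -0.0302 0.0005 -0.0045 -0.0095 0;0.0726 -0.0336 0.001 -0.005 -0.0105 0"}}

```text
t: 6.47
position: [0.4957, -0.1073, 0.0851]
tcp_rot: [0.561, 2.577, -0.149]
force: [-0.7, -0.2, 0.1]
opening: 0.603
grasp_force: 0.0
```

```bash
python3 -c "
from h import *
look(.13,38,.085)"
```

```text
tcp along -170.5 lat -0.0
t 6.47 tcp [ 0.4957 -0.1073  0.0851] z [ 0.446 -0.205 -0.871] y [ 0.416  0.909 -0.002] q [ 0.43 -0.7  -0.99  0.46 -0.99 -2.63] F [-0.7 -0.2  0.1] op 0.603
shift [ 0.0736 -0.034  -0.0002] turn [-0.0098 -0.0219 -0.0007] deg 8.6
wrist 0.81 [306. 281.] 11449 at [ 0.5361 -0.1242  0.088 ] along -126.8 lat 1.6
top 0.68 [200. 306.] 609 at [ 0.5393 -0.1318  0.088 ] along -120.7 lat -4.0
```

>>> {"name": "carry_out", "arguments": {"increments": "0.0073 -0.0034 0 -0.0005 -0.001 0;0.0145 -0.0067 0 -0.0015 -0.003 0;0.0218 -0.0101 0 -0.002 -0.005 0;0.029 -0.0134 0 -0.003 -0.0065 0;0.0363 -0.0168 0 -0.0035 -0.008 0;0.0436 -0.0202 0 -0.0045 -0.01 0;0.0508 -0.0235 0 -0.005 -0.012 0;0.0581 -0.0269 0 -0.006 -0.0135 0;0.0653 -0.0302 0 -0.007 -0.015 0;0.0726 -0.0336 0 -0.0075 -0.0165 0"}}

```text
t: 7.5
position: [0.532, -0.124, 0.0851]
tcp_rot: [0.536, 2.466, -0.176]
force: [-0.8, -1.0, 0.0]
opening: 0.599
grasp_force: 0.0
```

```bash
python3 -c "
from h import *
look(.1,44,.085,'w5.png')
i=env.capture('scene');cv2.imwrite('pics/s5.png',cv2.resize(i[185:335,160:390],(800,522),interpolation=cv2.INTER_CUBIC))"
```

```text
tcp along -130.6 lat 0.0
t 7.5 tcp [ 0.532  -0.124   0.0851] z [ 0.533 -0.245 -0.81 ] y [ 0.416  0.909 -0.002] q [ 0.36 -0.65 -1.04  0.62 -0.81 -2.71] F [-0.8 -1.   0. ] op 0.599
shift [ 0.0555 -0.0257 -0.0001] turn [-0.0091 -0.0205 -0.0007] deg 8.1
wrist 0.69 [303. 279.] 12117 at [ 0.5788 -0.1453  0.088 ] along -79.1 lat 0.4
top 0.81 [194. 312.] 391 at [ 0.5608 -0.1486  0.088 ] along -94.1 lat -10.2
```

View pics/s5.png

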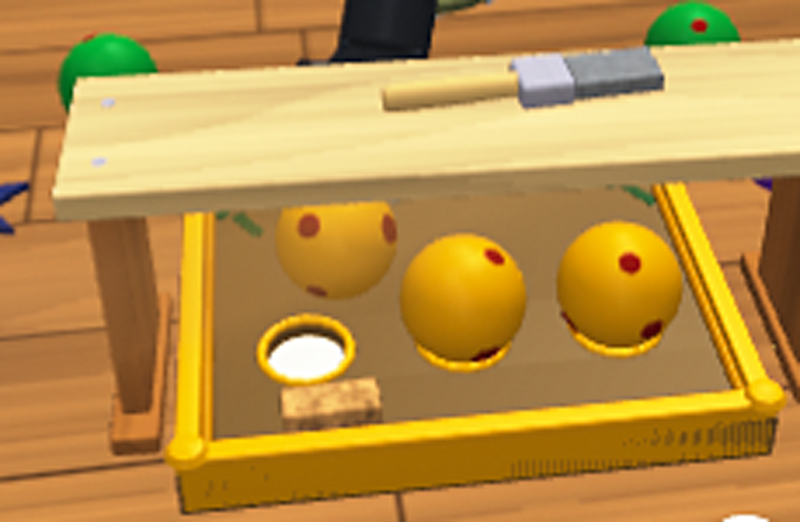

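The scene view shows the loose ball (about row 245, col 335 of the crop) going under the bridge, in line with the socket (350, 306). The brush and seated balls haven't moved.

>>> {"name": "carry_out", "arguments": {"increments": "0.0054 -0.0025 0 0 -0.001 0;0.0109 -0.005 0 -0.0005 -0.002 0;0.0163 -0.0076 0 -0.001 -0.003 0;0.0218 -0.0101 0 -0.0015 -0.004 0;0.0272 -0.0126 0 -0.002 -0.005 0;0.0317 -0.0147 0 -0.0025 -0.006 0;0.0354 -0.0164 0 -0.003 -0.007 0;0.039 -0.0181 0 -0.0035 -0.008 0;0.0426 -0.0197 0 -0.004 -0.009 0;0.0463 -0.0214 0 -0.0045 -0.01 0"}}

```text
t: 8.58
position: [0.555, -0.1347, 0.0851]
tcp_rot: [0.522, 2.399, -0.191]
force: [0.2, -0.7, -0.2]
opening: 0.602
grasp_force: 0.0
```

```bash
cat >> h.py <<'E'
def scene_ball():
    im=env.capture('scene')
    for d in env.cut_out('scene','ball_center')[:6]:
        m=d['region'];hm=cv2.cvtColor(im,cv2.COLOR_BGR2HSV)[m].mean(0)
        if not 10<hm[0]<32: continue
        ys,xs=np.nonzero(m);(cx,cy),r=cv2.minEnclosingCircle(np.c_[xs,ys].astype(np.float32))
        for z in(.088,.08):
            P=atz('scene',(cy,cx),z);q=P[:2]-S
            print('scene',round(d['score'],2),round(cy),round(cx),round(r,1),z,'along',round(q@D[:2]*1e3,1),'lat',round((q@[-D[1],D[0]])*1e3,1))
    return im
E
python3 -c "
from h import *
look(.08,42,.085);scene_ball()"
```

```text
tcp along -105.2 lat 0.0
t 8.58 tcp [ 0.555  -0.1347  0.0851] z [ 0.582 -0.267 -0.768] y [ 0.416  0.909 -0.001] q [ 0.3  -0.6  -1.07  0.74 -0.69 -2.79] F [ 0.2 -0.7 -0.2] op 0.602
shift [ 0.0458 -0.0212 -0.0002] turn [-0.0023 -0.0055 -0.0007] deg 2.2
wrist 0.9 [299. 276.] 12479 at [ 0.6033 -0.1589  0.088 ] along -51.3 lat -1.7
top 0.59 [191. 314.] 253 at [ 0.5716 -0.1587  0.088 ] along -80.0 lat -14.8
scene 0.97 258 252 18.1 0.088 along -54.8 lat -5.3
scene 0.97 258 252 18.1 0.08 along -63.4 lat -8.8
```

>>> {"name": "carry_out", "arguments": {"increments": "0.0036 -0.0017 0 0.0004 0.001 0;0.0073 -0.0034 0.0003 0.0008 0.002 0;0.0109 -0.005 0.0006 0.0012 0.003 0;0.0145 -0.0067 0.0009 0.0016 0.0038 0;0.0181 -0.0084 0.0012 0.0016 0.0038 0;0.0218 -0.0101 0.0015 0.0016 0.0038 0;0.0254 -0.0118 0.0018 0.0016 0.0038 0;0.029 -0.0134 0.002 0.0016 0.0038 0"}}

```text
t: 9.55
position: [0.5696, -0.1413, 0.0862]
tcp_rot: [0.528, 2.425, -0.186]
force: [-2.6, 0.6, 2.1]
opening: 0.606
grasp_force: 1.3
```

```bash
python3 -c "
from h import *
look(.08,40,.085,'w6.png');i=scene_ball();cv2.imwrite('pics/s6.png',cv2.resize(i[185:335,160:390],(800,522),interpolation=cv2.INTER_CUBIC))"
```

```text
tcp along -89.2 lat 0.1
t 9.55 tcp [ 0.5696 -0.1413  0.0862] z [ 0.564 -0.259 -0.784] y [ 0.416  0.909 -0.002] q [ 0.27 -0.53 -1.01  0.7  -0.68 -2.74] F [-2.6  0.6  2.1] op 0.606
shift [ 0.0166 -0.0079 -0.0024] turn [-0.0017 -0.0043 -0.0007] deg 1.7
wrist 0.69 [302. 281.] 12335 at [ 0.624  -0.1641  0.088 ] along -30.2 lat 2.3
wrist 0.17 [138. 280.] 133991 at [ 0.4861 -0.1022  0.088 ] along -181.4 lat 0.5
top 0.53 [190. 315.] 154 at [ 0.5752 -0.1604  0.088 ] along -76.1 lat -14.9
scene 0.73 260 252 18.1 0.088 along -48.4 lat -3.5
scene 0.73 260 252 18.1 0.08 along -57.0 lat -7.0
```

View pics/s6.png

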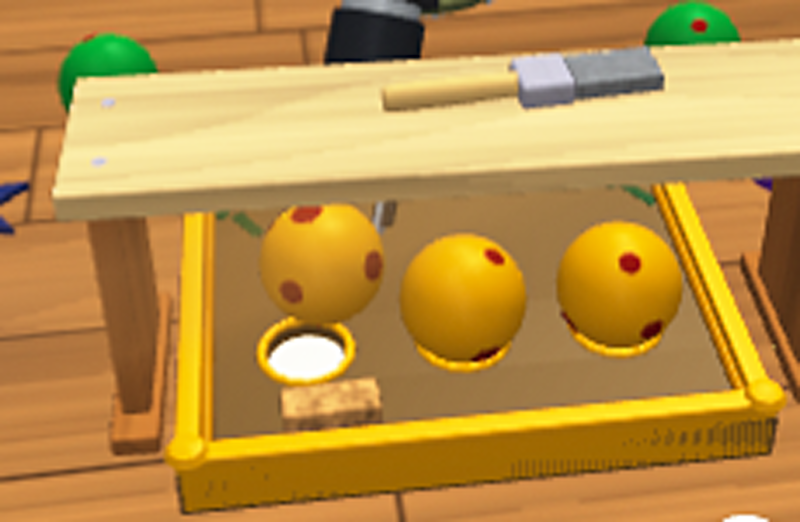

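The ball (about row 262, col 322 of the crop) is touching the bead and aimed at the socket, with about 3 N on the tool. I'll push on slowly.

>>> {"name": "carry_out", "arguments": {"increments": "0.0027 -0.0013 0 0 0 0;0.0054 -0.0025 0.0003 0 0 0;0.0082 -0.0038 0.0006 0 0 0;0.0109 -0.005 0.0008 0 0 0;0.0136 -0.0063 0.001 0 0 0;0.0163 -0.0076 0.001 0 0 0;0.0191 -0.0088 0.001 0 0 0;0.0218 -0.0101 0.001 0 0 0"}}

```text
t: 10.52
position: [0.5804, -0.1464, 0.0865]
tcp_rot: [0.528, 2.425, -0.186]
force: [-0.4, 0.2, -0.4]
opening: 0.597
grasp_force: 0.0
```

```bash
python3 -c "
from h import *
look(.07,40,.086);i=scene_ball()"
```

```text
tcp along -77.3 lat 0.0
t 10.52 tcp [ 0.5804 -0.1464  0.0865] z [ 0.563 -0.259 -0.784] y [ 0.416  0.909 -0.002] q [ 0.25 -0.49 -0.98  0.7  -0.65 -2.73] F [-0.4  0.2 -0.4] op 0.597
shift [ 0.0132 -0.0062 -0.0011] turn [-0.0017 -0.0043 -0.0007] deg 1.7
wrist 0.87 [303. 280.] 12054 at [ 0.6391 -0.1721  0.088 ] along -13.2 lat 1.4
wrist 0.58 [136. 280.] 130897 at [ 0.497  -0.1072  0.088 ] along -169.4 lat 0.6
top 0.65 [188. 317.] 56 at [ 0.5824 -0.1672  0.088 ] along -66.7 lat -18.0
scene 0.98 265 249 18.6 0.088 along -26.7 lat -4.0
scene 0.98 265 249 18.6 0.08 along -35.1 lat -7.5
```

>>> {"name": "carry_out", "arguments": {"increments": "0 0 0 0 0 0;0 0 0 0 0 0;0 0 0 0 0 0;0 0 0 0 0 0;0 0 0 0 0 0;0 0 0 0 0 0"}}

```text
t: 11.32
position: [0.5803, -0.1463, 0.0867]
tcp_rot: [0.528, 2.425, -0.186]
force: [-0.1, -0.2, 0.3]
opening: 0.599
grasp_force: 0.0
```

```bash
python3 -c "
from h import *
look(.1,39,.086);i=scene_ball();cv2.imwrite('pics/s7.png',cv2.resize(i[185:335,160:390],(800,522),interpolation=cv2.INTER_CUBIC))"
```

```text
tcp along -77.4 lat 0.0
t 11.32 tcp [ 0.5803 -0.1463  0.0867] z [ 0.563 -0.259 -0.784] y [ 0.416  0.909 -0.002] q [ 0.25 -0.49 -0.98  0.7  -0.65 -2.73] F [-0.1 -0.2  0.3] op 0.599
shift [-0.041   0.0189 -0.0013] turn [-0.0005 -0.0018 -0.0007] deg 0.7
wrist 0.98 [301. 282.] 10748 at [ 0.6355 -0.1688  0.088 ] along -17.9 lat 2.8
scene 0.69 275 247 19.5 0.088 along 10.2 lat 3.8
scene 0.69 275 247 19.5 0.08 along 2.3 lat 0.3
```

View pics/s7.png

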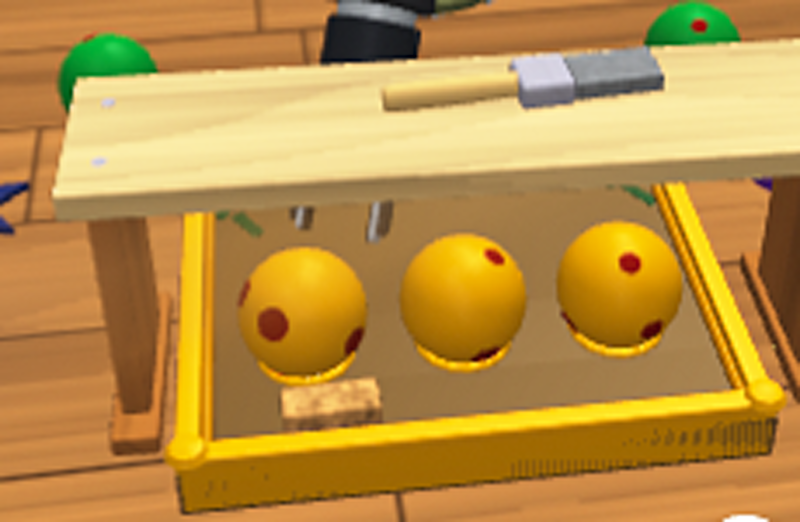

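The ball now sits in the socket (about row 315, col 303 of the crop), level with its neighbours. I estimate it is 2 mm off centre. I'll back the fingers straight off along the path.

>>> {"name": "carry_out", "arguments": {"increments": "-0.008 0.0037 0 0 0 0;-0.018 0.0083 0 0 0 0;-0.03 0.0139 0 0.001 0.003 0;-0.042 0.0195 0 0.002 0.005 0;-0.055 0.0255 0 0.003 0.008 0;-0.055 0.0255 0 0.003 0.008 0;-0.055 0.0255 0 0.003 0.008 0;-0.055 0.0255 0 0.003 0.008 0;-0.055 0.0255 0 0.003 0.008 0;-0.055 0.0255 0 0.003 0.008 0"}}

```text
t: 12.45
position: [0.5526, -0.1338, 0.0863]
tcp_rot: [0.538, 2.478, -0.179]
force: [0.7, 0.0, -0.1]
opening: 0.602
grasp_force: 0.0
```

```bash
python3 -c "
from h import *
o=env.get_obs();print(o['position'],o['force'],o['t'])
scene_ball();print(env.finish_job())"
```

```text
[ 0.55261284 -0.13381116  0.08626305] [ 0.71670407  0.02159765 -0.14671528] 12.45
scene 0.78 274 247 18.9 0.088 along 9.0 lat 3.2
scene 0.78 274 247 18.9 0.08 along 1.0 lat -0.2
the job is handed in; nothing more can be done
None
```

I rolled the loose ball under the bridge and over the bead into the empty socket, and handed the job in at about 12.5 s. The last camera estimate put it about 1 mm off centre, taking it as fully down at 80 mm. The fingers were backed clear, and the last picture showed nothing else moved; the hand-in returned no verdict.

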